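# Put the rubber stamp up on its rail

### The arm

A 7-joint arm with a two-finger parallel gripper is mounted at the origin on the work surface; the furniture and walls round the work are solid. World frame = base frame: x ahead of the robot, y to its left, z up, the work surface at z = 0. Lengths are in m, angles in rad, forces in N, time in s.
With the tool pointing down it reaches from about 0.4 to 0.875 m from the base axis. Payload 6.5 kg.
Tool frame: the origin (TCP) lies between the finger pads, 19 mm behind the fingertips; this is the grasp point; z points along the fingers, y is the line along which they close (so a half turn about z gives the same grasp; the last joint's range is limited). The gripper opens to 85 mm and grips with 20 to 120 N. Pads are 22 mm wide; open, the fingers measure 114 mm over their backs; the gripper's body (76 mm by 85 mm) begins 54 mm behind the grasp point. The pads swing forward as they close: fully open they stand 13 mm farther back than shut.
Start: joints at [-1.278, 0.536, -0.004, 1.538, 0.003, 1.067, -0.071], TCP at [0.228, 0.609, 0.25] pointing down, gripper open.
Joint ranges: [-2.7, 2.7], [-0.37, 2.16], [-1.27, 1.26], [0.24, 2.4], [-1.31, 4.45], [0.19, 1.91], [-2.76, 2.76]. Speed limits (rad/s): [2.39, 2.39, 3.14, 3.14, 3.14, 3.14, 3.14].

### API

Orientations are given as a rotation vector (axis times angle).
In Python, from bench import r gives the robot as it stands.
- The arm moves only by the tool step_hand, called after ">>>" by a JSON object that holds its "fn" and its "kwargs". Schema: {"type":"object","properties":{"steps":{"type":"array","items":{"type":"object","properties":{"tx":{"type":"number"},"ty":{"type":"number"},"tz":{"type":"number"},"wx":{"type":"number"},"wy":{"type":"number"},"wz":{"type":"number"},"aperture":{"type":"number"}},"additionalProperties":false,"required":["aperture"]},"minItems":1,"maxItems":10},"grip_n":{"type":"number"},"only":{"type":"string"},"quiet":{"type":"boolean"},"lines":{"type":"string"}},"required":["steps"],"additionalProperties":false}. steps is a list of rows, 1 to 10 of them, each an object with the fields tx, ty, tz (the shift in m), wx, wy, wz (a rotation vector in rad), aperture (the opening from 0.0 (shut) to 1.0 (fully open)); a field left out counts as zero (the opening has to be given); each row is the pose to reach, as a shift and turn from the pose commanded when the call began, along the tool's axes at that moment; what a row does not reach only later rows make up. A row lasts 1/10 s, in which the tool goes at most 0.05 m and 0.15 rad, less where a joint would pass 70% of its speed; a pose out of reach is approached as far as the arm can. The fingers move at their own pace and stop on an object; grip_n is the grip in N (left out, the last holds). Time passes only in rows, so rows that do not move let the fingers close. The tool returns the time, the measured TCP pose, the force, the opening and the grip force at its end. only (a regular expression) keeps the lines of the reply that match it, lines (a string "A,B") keeps lines A to B, and quiet returns only ok. Input that does not fit is refused with a message, and nothing moves.
- r.get_obs(): the state, without advancing time (a new reading comes with each control period).
- r.capture(name): name is "scene" or "top" or "wrist"; returns a dict with "pixels" (384x512x3 uint8, red, green, blue), "fx", "fy", "cx", "cy" (pixels), "extrinsics" (4x4, takes a point from world to camera coordinates); the wrist camera has in their place "mount" (4x4, takes a point from camera to tool coordinates, whose origin is the TCP and whose axes are the flange's). Camera axes: x right, y down, z forward; pixel columns grow to the right and rows downward; lengths in m; the calibration is good to about 2 mm. A picture is of the moment at which its call begins: read the wrist's pose just before it. There is no depth.
- r.close_job(): hands the job in; it is judged then, once.
The state is a dict: "clock": time; "qpos": joint angles; "joint_vel": joint speeds; "joint_efforts": joint torques, N m; "ee_pos": TCP position; "tool_rot": TCP orientation; "contact_force": force on the tool from outside, world axes, zero at the start; "torque": the same for the moment, N m; "opening": opening from 0.0 (shut) to 1.0 (fully open); "gripper_force": force on a finger pad.
Only numpy, scipy, OpenCV 4.12 (cv2) and the standard library are available. Lean on these libraries where they do the work, as an engineer would, in place of code of your own. Each camera call takes 0.05 s, during which the arm holds its last target. There are 200 camera calls.

### The job

Put the wooden rubber stamp away on the narrow top rail of the grey two-step stand, not on the low step in front. It should stand upright on its foot, lengthways along the rail and centred across the rail's width. Leave the jar and the carton where they are.

Things in the scene. Friction and masses are not known exactly. Their poses are not given: they have to be found in the camera images.
- stamp: Brown wooden hand stamp, loose, about 50 g. Foot: block 28 mm (x) by 56 mm (y), 20 mm high; on it a round handle: neck 21 mm across up to 35 mm, then a knob 24 mm across up to the top at 73 mm. Origin: centre of the underside; z up, y along the foot's long side. Starts upright on the table, turned up to 70 degrees. Grip the knob from above, TCP about 50 mm above the underside.
- rail (a point): Centre of the top of the narrow top rail of the grey sheet-metal stand (fixed), 90 mm above the table; z up, y along the rail, x across, away from the low step. Rail flat, black rubber face, 36 mm wide, 116 mm long between end cheeks 4 mm higher. Base: x -74 to +22, y -65 to +65 mm from here. Low step: x -68 to -18 mm, 38 mm above the table, its cheeks to 42 mm. Stand turned up to 30 degrees.
- jar: Open glass jar with coloured vial caps, 63 mm across, 60 mm tall, loose on the table; origin: centre of the underside. To be left alone.
- carton: Upright printed white and purple carton, 59 x 37 mm and 70 mm tall, loose on the table; origin: centre of the underside. To be left alone.

How it is judged:
At the end, for the whole second after the job is handed in: The stamp rests released and upright (within 6 degrees) on the top rail, its centre within 12 mm of the rail's centre line and within 32 mm of the rail's middle along it, its long side within 11 degrees of the rail's direction; jar and carton within 25 mm of where they started (x of stamp in the frame of rail between -0.012 and 0.012 m and y of stamp in the frame of rail between -0.032 and 0.032 m and z of stamp in the frame of rail between -0.005 and 0.005 m and angle between stamp's own z axis and vertical below 0.1 rad and angle between the y axis of stamp and the y axis of rail, either way round below 0.2 rad and linear speed of stamp below 0.02 m/s and distance of each of jar, carton from where it was at the start of the episode below 0.025 m); the robot touches nothing.
It fails at once if the jar or the carton is pushed more than 25 mm or tipped over (distance of any of jar, carton from where it was at the start of the episode above 0.025 m or angle between any of jar, carton's own z axis and vertical above 0.5 rad).
It also fails if it takes over 42 s, if anything falls off the work surface, if the arm or the gripper's body presses on something with over 40 N, if the wrist force passes 120 N, or if a joint passes its speed limit or range.

## Working session

There is one attempt and no reset: what is moved stays moved. The work goes in short steps, Python scripts to look and compute and a tool call to move; the robot and the scene stay as the last step left them, time stands still between calls to the robot, and variables do not carry over. Pictures are saved under pics/ and viewed, at most 10 in all, crops included, and the job is handed in when it is done.

```bash
ls; mkdir -p pics
```

Run:
```python
from bench import r
import cv2,numpy as np,pickle
o=r.get_obs();print(o['ee_pos'],o['tool_rot'],o['clock'])
d={}
for n in("scene","top"):
    c=r.capture(n);d[n]=c;cv2.imwrite(f"pics/{n}0.png",c["pixels"][:,:,::-1])
    print(n,c['fx'],c['cx'],c['cy'],np.round(c['extrinsics'],3).tolist())
pickle.dump(d,open('c0.pkl','wb'))
```

```text
bench.py
pics
[0.22805639 0.60804616 0.24908424] [-5.60494069e-01 -3.09099471e+00  2.76344393e-03] 0.0
scene 368.7683063966699 255.55374436103972 191.2487902658946 [[-0.524, -0.852, 0.017, 0.393], [-0.425, 0.244, -0.872, 0.28], [0.738, -0.464, -0.489, 0.55], [0.0, 0.0, 0.0, 1.0]]
top 384.10736951860474 251.20167630336937 185.78657632875152 [[0.004, -1.0, 0.017, 0.099], [-0.996, -0.005, -0.092, 0.53], [0.092, -0.016, -0.996, 0.915], [0.0, 0.0, 0.0, 1.0]]
```

View pics/top0.png

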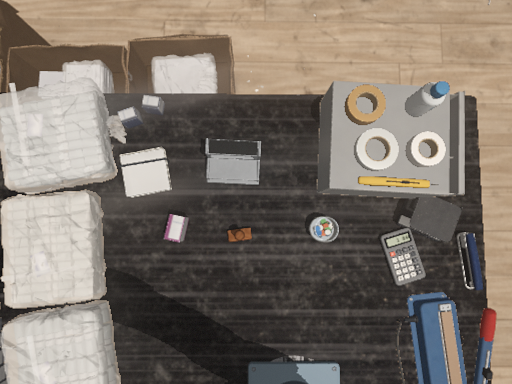

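View pics/scene0.png

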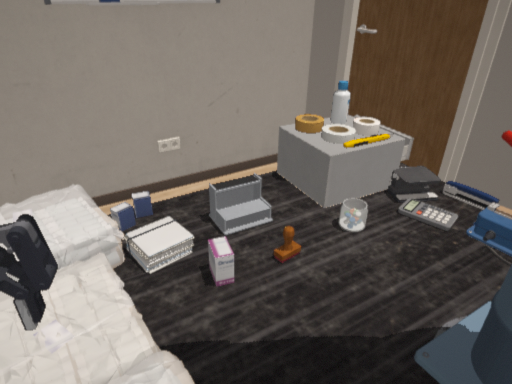

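Top: stand around (233,160) with its black rail on the far side (row ~147), stamp at (240,235), jar (323,229), carton (176,228). The scene view agrees. Next I measure them by mask and ray.

Create h.py:
```python
import numpy as np,cv2
def ray(c,uv,z):
    E=c['extrinsics'];R=E[:3,:3];o=-R.T@E[:3,3]
    uv=np.atleast_2d(uv).astype(float)
    d=np.c_[(uv[:,0]-c['cx'])/c['fx'],(uv[:,1]-c['cy'])/c['fy'],np.ones(len(uv))]@R
    return o+d*((z-o[2])/d[:,2])[:,None]
def proj(c,P):
    E=c['extrinsics'];p=np.atleast_2d(P)@E[:3,:3].T+E[:3,3]
    return np.c_[p[:,0]/p[:,2]*c['fx']+c['cx'],p[:,1]/p[:,2]*c['fy']+c['cy']]
def big(m):
    cs,_=cv2.findContours(m.astype(np.uint8),cv2.RETR_EXTERNAL,cv2.CHAIN_APPROX_NONE)
    return max(cs,key=cv2.contourArea)
```

Run:
```python
from h import *;import pickle
d=pickle.load(open('c0.pkl','rb'));c=d['top'];im=c['pixels']
hsv=cv2.cvtColor(im,cv2.COLOR_RGB2HSV)
m=np.zeros(im.shape[:2],bool);m[215:255,215:265]=1
s=m&(hsv[...,1]>110)&(hsv[...,2]>60)
k=big(s);rc=cv2.minAreaRect(k);print('stamp',cv2.contourArea(k),rc)
b=cv2.boxPoints(rc);print(ray(c,b,0.02)[:,:2].round(4).tolist(),ray(c,rc[0],.02)[0])
# scene stamp
c2=d['scene'];h2=cv2.cvtColor(c2['pixels'],cv2.COLOR_RGB2HSV)
m=np.zeros(im.shape[:2],bool);m[215:270,265:310]=1
k=big(m&(h2[...,1]>110)&(h2[...,2]>60));kk=k[:,0];print('scene ext',kk.min(0),kk.max(0),kk[kk[:,1]==kk[:,1].min()].tolist())
v=hsv[...,2];
for col in(215,232,250):print(col,v[132:190,col].tolist())
for row in(144,147,150):print(row,v[row,198:270].tolist())
cr=cv2.resize(im[125:255,160:345],None,fx=4,fy=4,interpolation=cv2.INTER_CUBIC);cv2.imwrite('pics/crop.png',cr[:,:,::-1])
```

```text
stamp 249.5 ((239.1769561767578, 234.41542053222656), (12.03136920928955, 23.566598892211914), 82.87498474121094)
[[0.4217, 0.1605], [0.429, 0.1038], [0.4002, 0.1001], [0.3931, 0.1567]] [0.41098467 0.13031505 0.02      ]
scene ext [274 225] [301 262] [[288, 225], [289, 225]]
215 [54, 51, 50, 48, 54, 55, 49, 72, 63, 56, 57, 56, 57, 57, 58, 55, 59, 58, 58, 56, 50, 127, 117, 160, 171, 171, 169, 167, 166, 166, 168, 167, 167, 166, 167, 168, 168, 168, 167, 167, 165, 164, 163, 163, 165, 168, 152, 161, 169, 173, 115, 62, 63, 66, 69, 68, 62, 69]
232 [52, 52, 54, 56, 54, 58, 63, 67, 69, 61, 56, 57, 58, 54, 54, 55, 55, 58, 59, 57, 56, 52, 137, 131, 161, 172, 149, 167, 170, 167, 167, 168, 167, 166, 165, 164, 164, 163, 163, 165, 164, 164, 164, 164, 165, 166, 169, 148, 160, 170, 173, 113, 61, 73, 84, 86, 81, 87]
250 [50, 47, 53, 59, 57, 54, 69, 66, 65, 69, 59, 58, 56, 58, 56, 57, 57, 58, 58, 60, 61, 58, 54, 149, 142, 163, 173, 125, 162, 172, 168, 168, 167, 166, 166, 168, 167, 166, 167, 167, 167, 167, 167, 168, 168, 170, 171, 174, 153, 162, 171, 171, 106, 52, 66, 71, 57, 62]
144 [72, 73, 65, 43, 46
[... 177 characters left out ...]
57, 56, 56, 56, 56, 58, 58, 57, 56, 55, 52, 100, 146, 142, 162, 49, 54, 55, 54, 53, 54, 54, 54, 55]
147 [60, 56, 42, 42, 46, 41, 33, 103, 168, 171, 137, 53, 54, 57, 58, 57, 57, 55, 58, 56, 56, 56, 58, 58, 55, 55, 56, 57, 56, 56, 57, 58, 57, 55, 55, 55, 55, 57, 56, 56, 56, 56, 58, 60, 55, 59, 58, 57, 59, 57, 56, 58, 57, 59, 58, 57, 58, 55, 52, 118, 171, 155, 156, 51, 63, 63, 61, 60, 62, 61, 60, 57]
150 [54, 52, 38, 39, 43, 41, 35, 104, 167, 171, 163, 49, 55, 57, 58, 57, 58, 58, 58, 57, 56, 58, 57, 58, 57, 56, 58, 57, 58, 56, 58, 58, 55, 59, 59, 57, 58, 57, 58, 60, 55, 59, 59, 59, 58, 58, 60, 60, 57, 59, 57, 57, 58, 58, 59, 57, 58, 57, 59, 65, 120, 171, 170, 39, 47, 49, 52, 51, 52, 52, 58, 60]
```

View pics/crop.png

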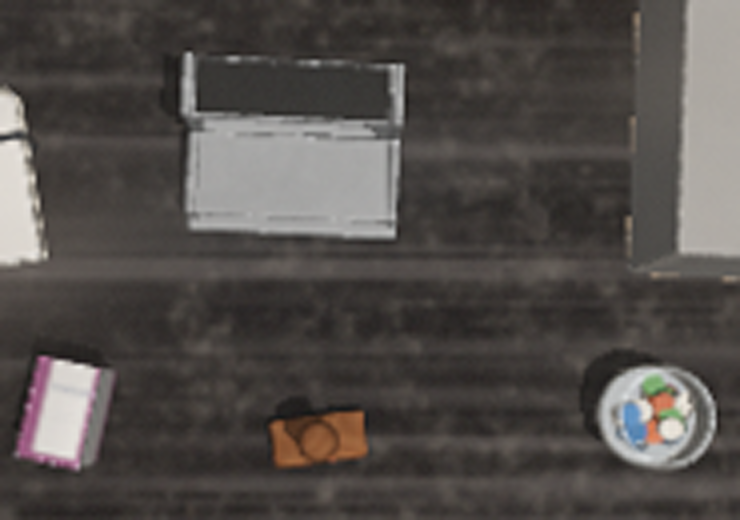

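Crop: rail's black face spans about (197,58)-(390,67)-(388,121)-(195,114) in crop pixels. The foot runs roughly along y with the knob at (319,440).

Add to h.py:
```python
from scipy.spatial.transform import Rotation as Ro
def rows(o,goal,yaw):
    R=Ro.from_rotvec(o['tool_rot']); d=R.inv().apply(np.array(goal)-o['ee_pos'])
    return d.round(4), (Ro.from_rotvec([0,0,yaw])*R)
```

Run:
```python
from h import *;import pickle
from bench import r
d=pickle.load(open('c0.pkl','rb'));c=d['top'];im=c['pixels']
v=cv2.cvtColor(im,cv2.COLOR_RGB2HSV)[...,2].astype(float)
# rail front edge sub-pixel: first crossing 95 going down from row 148
def cross(a,t,up=True):
    i=np.argmax(a>t);return i-1+(t-a[i-1])/(a[i]-a[i-1])
F=np.array([[x,148+cross(v[148:,x],95)] for x in range(214,254)])
L=np.array([[209+0-0,0]]*0)
Lf=np.array([[215-cross(v[y,215::-1],95),y] for y in range(143,152)])
Rt=np.array([[250+cross(v[y,250:],110),y] for y in range(144,153)])
pf=np.polyfit(F[:,0],F[:,1],1);print('front slope deg',np.degrees(np.arctan(pf[0])))
W=ray(c,F,.09);p=np.polyfit(W[:,1],W[:,0],1);print('yaw fit',np.degrees(-np.arctan(p[0])),np.std(W[:,0]-np.polyval(p,W[:,1])))
l=ray(c,Lf,.09).mean(0);rr=ray(c,Rt,.09).mean(0)
print('left',l,'right',rr,'sep',np.linalg.norm((l-rr)[:2]))
# low-step front edge (outer) z .042, slope
G=np.array([[x,190-cross(v[190:150:-1,x],115)] for x in range(214,250)])
W2=ray(c,G,.042);p2=np.polyfit(W2[:,1],W2[:,0],1);print('step yaw',np.degrees(-np.arctan(p2[0])))
cols=ray(c,[(209.3,139.5),(257.5,141.8),(257,155.2),(208.8,153.5)],.09);print(cols[:,:2].round(4).tolist())
for ym in [(l[1]+rr[1])/2]:
    print('ymid',ym,'front x',np.polyval(p,ym),'step front x',np.polyval(p2,ym))
E_=c['extrinsics'];print('cam',-E_[:3,:3].T@E_[:3,3]); print('knob',ray(c,[239.75,235],.073))
c2=d['scene'];print('scene knob top proj',proj(c2,[[.411,.130,.073],[.411,.130,.0]]))
h2=d['scene']['pixels'][200:245,205:280]
cv2.imwrite('pics/sc.png',cv2.resize(d['scene']['pixels'][165:270,200:320],None,fx=6,fy=5.7,interpolation=cv2.INTER_CUBIC)[:,:,::-1])
```

```text
front slope deg 2.8179057232984785
yaw fit -2.47094974741439 0.00045239874189966715
left [0.61165573 0.20085255 0.09      ] right [0.6101146  0.08868691 0.09      ] sep 0.11217621779361499
step yaw -2.660526963457969
[[0.6291, 0.1992], [0.6245, 0.0887], [0.5934, 0.0897], [0.5966, 0.1999]]
ymid 0.14476973013919833 front x 0.5965907338199692 step front x 0.5339447933930002
cam [0.44265426 0.11701493 0.95841575]
knob [[0.41145032 0.12824508 0.073     ]]
scene knob top proj [[288.7055697  227.00490129]
 [286.64307914 254.98670819]]
```

View pics/sc.png

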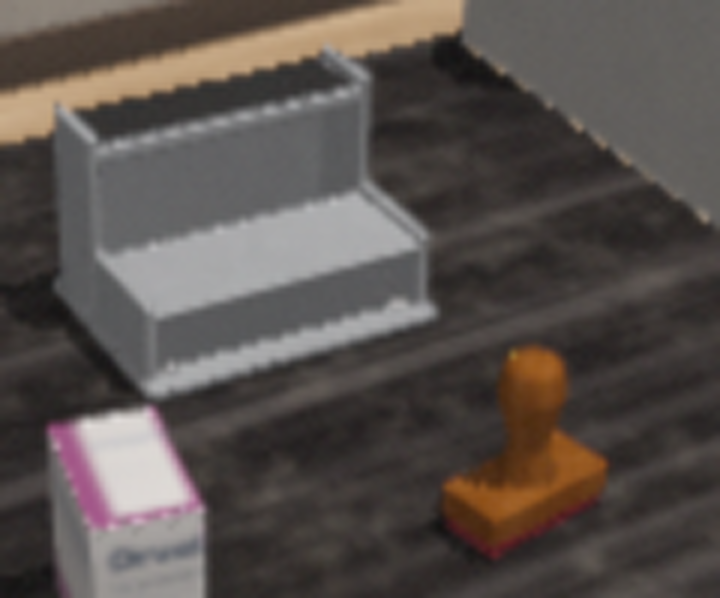

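Cross-checks agree:
- **Rail:** centre about (0.6125, 0.1445), yaw −2.5°.
- **Stamp:** about (0.411, 0.1295), yaw +7.3°. Its foot measures 57×29 mm, and the scene projection of the knob matches.

Now I'll move over the stamp, slightly higher first.

>>> {"fn": "step_hand", "kwargs": {"steps": [{"tx": -0.03,"ty": -0.035,"aperture": 1},{"tx": -0.06,"ty": -0.07,"aperture": 1},{"tx": -0.09,"ty": -0.105,"aperture": 1},{"tx": -0.12,"ty": -0.14,"aperture": 1},{"tx": -0.15,"ty": -0.175,"aperture": 1},{"tx": -0.18,"ty": -0.21,"aperture": 1},{"tx": -0.21,"ty": -0.24,"aperture": 1},{"tx": -0.24,"ty": -0.275,"aperture": 1},{"tx": -0.27,"ty": -0.31,"aperture": 1},{"tx": -0.29,"ty": -0.33,"aperture": 1}]}}

```text
clock: 1.1
ee_pos: [0.3843, 0.1941, 0.2498]
tool_rot: [-0.566, -3.09, 0.002]
contact_force: [-0.6, 0.3, 0.1]
opening: 1.0
gripper_force: 0.0
```

Run:
```python
from h import *;from bench import r
o=r.get_obs();print(o['ee_pos'],rows(o,[.411,.1295,.15],0)[0],rows(o,[.411,.1295,.05],0)[0])
```

```text
[0.38429777 0.19413909 0.24982411] [-0.0479 -0.0509  0.0999] [-0.0479 -0.0508  0.1999]
```

>>> {"fn": "step_hand", "kwargs": {"steps": [{"tx": -0.024,"ty": -0.025,"tz": 0.01,"aperture": 1},{"tx": -0.048,"ty": -0.051,"tz": 0.03,"aperture": 1},{"tx": -0.048,"ty": -0.051,"tz": 0.06,"aperture": 1},{"tx": -0.048,"ty": -0.051,"tz": 0.09,"aperture": 1},{"tx": -0.048,"ty": -0.051,"tz": 0.10,"aperture": 1},{"tx": -0.048,"ty": -0.051,"tz": 0.10,"aperture": 1},{"tx": -0.048,"ty": -0.051,"tz": 0.10,"aperture": 1}]}}

```text
clock: 1.8
ee_pos: [0.4114, 0.1336, 0.1508]
tool_rot: [0.56, 3.091, 0.001]
contact_force: [1.0, -0.0, 0.6]
opening: 1.003
gripper_force: 0.0
```

Run:
```python
from h import *;from bench import r
o=r.get_obs();print(o['ee_pos'],rows(o,[.411,.1295,.05],0)[0])
c=r.capture('wrist');cv2.imwrite('pics/w1.png',c['pixels'][:,:,::-1])
R=Ro.from_rotvec(o['tool_rot']).as_matrix();T=np.eye(4);T[:3,:3]=R;T[:3,3]=o['ee_pos']
c['extrinsics']=np.linalg.inv(T@c['mount'])
print(proj(c,[[.411,.1295,.073],[.411,.1295,.02]]))
hs=cv2.cvtColor(c['pixels'],cv2.COLOR_RGB2HSV);m=(hs[...,1]>110)&(hs[...,2]>60)
k=big(m);print(cv2.contourArea(k),cv2.minAreaRect(k))
```

```text
[0.41143301 0.13355958 0.15076813] [-0.001  -0.004   0.1008]
[[256.96059441 207.74497044]
 [257.92438541 187.56543721]]
1971.0 ((262.6963195800781, 193.42300415039062), (44.8048095703125, 57.65941619873047), 62.241458892822266)
```

View pics/w1.png

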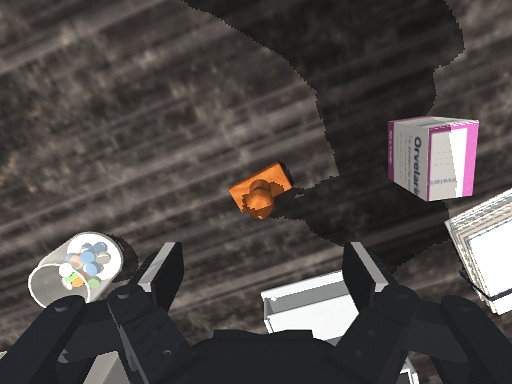

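The wrist view shows the knob at about (259,206), against a prediction of (257,208), so it's aligned. Descending and gripping.

Run:
```python
from h import *;from bench import r
o=r.get_obs();print(o['ee_pos'])
c=r.capture('wrist');T=np.eye(4);T[:3,:3]=Ro.from_rotvec(o['tool_rot']).as_matrix();T[:3,3]=o['ee_pos'];c['extrinsics']=np.linalg.inv(T@c['mount'])
W=ray(c,[(230,190),(283,163)],.02);e=W[1]-W[0];print(W[:,:2],np.linalg.norm(e),np.degrees(np.arctan2(-e[0],e[1])))
```

```text
[0.41172464 0.13370062 0.15108643]
[[0.40428429 0.10342636]
 [0.39716474 0.1603597 ]] 0.057376772114436474 7.127874432217314
```

>>> {"fn": "step_hand", "kwargs": {"steps": [{"ty": -0.002,"tz": 0.03,"aperture": 1},{"ty": -0.003,"tz": 0.06,"aperture": 1},{"ty": -0.003,"tz": 0.09,"aperture": 1},{"ty": -0.003,"tz": 0.10,"aperture": 1},{"ty": -0.003,"tz": 0.10,"aperture": 1},{"ty": -0.003,"tz": 0.10,"aperture": 0.1},{"ty": -0.003,"tz": 0.10,"aperture": 0.1},{"ty": -0.003,"tz": 0.10,"aperture": 0.1},{"ty": -0.003,"tz": 0.10,"aperture": 0.1},{"ty": -0.003,"tz": 0.10,"aperture": 0.1}], "grip_n": 30}}

```text
clock: 2.9
ee_pos: [0.4104, 0.1308, 0.0506]
tool_rot: [0.56, 3.09, 0.001]
contact_force: [-0.4, 0.7, 5.7]
opening: 0.255
gripper_force: 29.0
```

Gripped at an opening of 0.255 (about 22–24 mm, i.e. the knob). The foot's yaw is confirmed at 7.1°. Lifting, then measuring the transfer.

>>> {"fn": "step_hand", "kwargs": {"steps": [{"tz": -0.02,"aperture": 0.1},{"tz": -0.05,"aperture": 0.1},{"tz": -0.09,"aperture": 0.1},{"tz": -0.13,"wz": 0.08,"aperture": 0.1},{"tz": -0.14,"wz": 0.17,"aperture": 0.1},{"tz": -0.14,"wz": 0.17,"aperture": 0.1},{"tz": -0.14,"wz": 0.17,"aperture": 0.1}], "grip_n": 40}}

```text
clock: 3.6
ee_pos: [0.4094, 0.1303, 0.1895]
tool_rot: [-0.817, -3.033, 0.001]
contact_force: [-0.4, 0.4, -0.5]
opening: 0.246
gripper_force: 39.1
```

Run:
```python
from h import *;from bench import r
o=r.get_obs();print(o['ee_pos'],o['tool_rot'],rows(o,[.6125,.1445,.19],0)[0])
c=r.capture('wrist');cv2.imwrite('pics/w2.png',c['pixels'][:,:,::-1])
```

```text
[0.40935199 0.1302993  0.18948478] [-8.16817903e-01 -3.03293265e+00  7.40288217e-04] [-0.1685  0.1143 -0.0007]
```

View pics/w2.png

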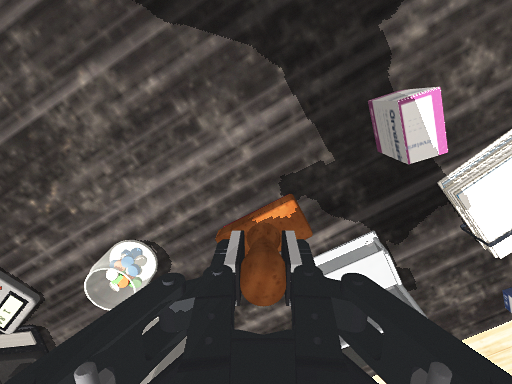

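The stamp is held. Its foot's back top edge runs (217,236)–(294,196). I'll check its yaw with a ray at foot-top height and start the transfer.

Run:
```python
from h import *;from bench import r
o=r.get_obs()
c=r.capture('wrist');T=np.eye(4);T[:3,:3]=Ro.from_rotvec(o['tool_rot']).as_matrix();T[:3,3]=o['ee_pos'];c['extrinsics']=np.linalg.inv(T@c['mount'])
W=ray(c,[(217,236),(294,196),(311,228)],.16);e=W[1]-W[0];print(W[:,:2],np.linalg.norm(e),np.degrees(np.arctan2(-e[0],e[1])))
```

```text
[[0.39540402 0.10600973]
 [0.39625604 0.15926701]
 [0.41964117 0.15847989]] 0.05326410134774205 -0.9165462962351608
```

>>> {"fn": "step_hand", "kwargs": {"steps": [{"tx": -0.034,"ty": 0.023,"aperture": 0.1},{"tx": -0.068,"ty": 0.046,"aperture": 0.1},{"tx": -0.10,"ty": 0.068,"aperture": 0.1},{"tx": -0.135,"ty": 0.09,"aperture": 0.1},{"tx": -0.16,"ty": 0.108,"aperture": 0.1},{"tx": -0.168,"ty": 0.114,"aperture": 0.1},{"tx": -0.168,"ty": 0.114,"aperture": 0.1},{"tx": -0.168,"ty": 0.114,"aperture": 0.1},{"tx": -0.168,"ty": 0.114,"aperture": 0.1}]}}

```text
clock: 4.6
ee_pos: [0.6109, 0.144, 0.1896]
tool_rot: [-0.82, -3.031, 0.001]
contact_force: [1.2, 0.6, -0.4]
opening: 0.25
gripper_force: 39.2
```

Run:
```python
from h import *;from bench import r
o=r.get_obs();print(o['ee_pos'],rows(o,[.6125,.1445,.14],0)[0])
for n in('wrist','scene'):
  c=r.capture(n);cv2.imwrite(f'pics/{n}3.png',c['pixels'][:,:,::-1])
```

```text
[0.61089481 0.14402748 0.18955368] [-0.0012  0.0013  0.0496]
```

View pics/wrist3.png

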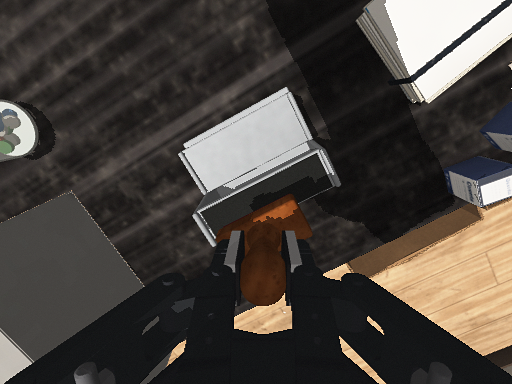

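Stamp is above the rail. Rail cheek corners are at about (195,213), (318,143) and (340,185); I'll check them by ray before lowering.

Run:
```python
from h import *;from bench import r
o=r.get_obs()
c=r.capture('wrist');T=np.eye(4);T[:3,:3]=Ro.from_rotvec(o['tool_rot']).as_matrix();T[:3,3]=o['ee_pos'];c['extrinsics']=np.linalg.inv(T@c['mount'])
print(ray(c,[(195,213),(318,143),(340,185),(213,245)],.094)[:,:2].round(4).tolist())
a=.6125;y=np.array([1,1]);f=lambda X,Y:[.6125+X*.999+Y*.0436,.1445-X*.0436+Y*.999,.094]
print(proj(c,[f(-.018,-.062),f(-.018,.062),f(.018,.062),f(.018,-.062)]).round(1).tolist())
im=cv2.resize(c['pixels'][130:310,180:360],None,fx=3.3,fy=3.3,interpolation=cv2.INTER_CUBIC);cv2.imwrite('pics/w4.png',im[:,:,::-1])
```

```text
[[0.5934, 0.0879], [0.5932, 0.2063], [0.6336, 0.2064], [0.6271, 0.0842]]
[[189.6, 213.9], [321.4, 146.8], [339.0, 185.0], [211.2, 246.8]]
```

View pics/w4.png

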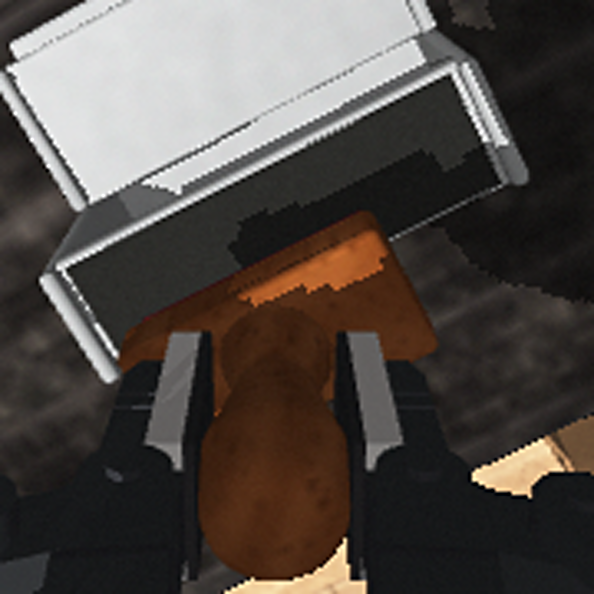

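Predicted cheek corners match the enlarged view ((192,215), (321,148), (340,184.5)) within 2 px. Lowering gently.

>>> {"fn": "step_hand", "kwargs": {"steps": [{"tx": -0.001,"ty": 0.001,"tz": 0.015,"wz": 0.02,"aperture": 0.1},{"tx": -0.001,"ty": 0.001,"tz": 0.03,"wz": 0.02,"aperture": 0.1},{"tx": -0.001,"ty": 0.001,"tz": 0.04,"wz": 0.02,"aperture": 0.1},{"tx": -0.001,"ty": 0.001,"tz": 0.044,"wz": 0.02,"aperture": 0.1},{"tx": -0.001,"ty": 0.001,"tz": 0.046,"wz": 0.02,"aperture": 0.1},{"tx": -0.001,"ty": 0.001,"tz": 0.047,"wz": 0.02,"aperture": 0.1},{"tx": -0.001,"ty": 0.001,"tz": 0.048,"wz": 0.02,"aperture": 0.1},{"tx": -0.001,"ty": 0.001,"tz": 0.048,"wz": 0.02,"aperture": 0.1},{"tx": -0.001,"ty": 0.001,"tz": 0.048,"wz": 0.02,"aperture": 0.1}]}}

```text
clock: 5.65
ee_pos: [0.614, 0.1444, 0.1424]
tool_rot: [0.851, 3.024, 0.001]
contact_force: [-0.3, 0.2, -1.0]
opening: 0.25
gripper_force: 39.2
```

>>> {"fn": "step_hand", "kwargs": {"steps": [{"tz": 0.001,"aperture": 0.1},{"tz": 0.001,"aperture": 0.1},{"tz": 0.002,"aperture": 0.1},{"tz": 0.002,"aperture": 0.1},{"tz": 0.002,"aperture": 0.1}]}}

```text
clock: 6.15
ee_pos: [0.6141, 0.1448, 0.1407]
tool_rot: [0.851, 3.024, 0.001]
contact_force: [-2.1, 1.7, 4.9]
opening: 0.25
gripper_force: 39.6
```

Run:
```python
from h import *;from bench import r
c=r.capture('scene');cv2.imwrite('pics/s5.png',cv2.resize(c['pixels'][130:250,190:310],None,fx=4.8,fy=4.8,interpolation=cv2.INTER_CUBIC)[:,:,::-1])
```

```text
(no output)
```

View pics/s5.png

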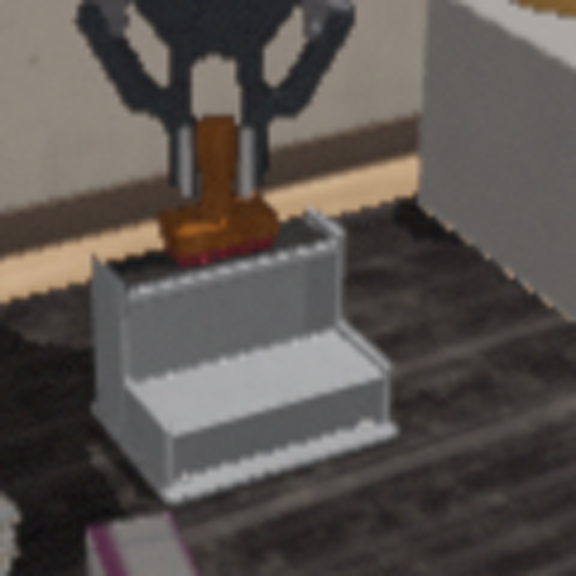

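The stamp stands on the rail, contact is about 5 N, and the foot lies along the rail. Releasing and retreating upward.

>>> {"fn": "step_hand", "kwargs": {"steps": [{"tz": 0.001,"aperture": 0.35},{"tz": 0.001,"aperture": 0.5},{"aperture": 0.8},{"aperture": 1},{"aperture": 1},{"tz": -0.03,"aperture": 1},{"tz": -0.07,"aperture": 1},{"tz": -0.11,"aperture": 1},{"tz": -0.15,"aperture": 1},{"tz": -0.15,"aperture": 1}]}}

```text
clock: 7.2
ee_pos: [0.6171, 0.1448, 0.2964]
tool_rot: [0.849, 3.015, 0.009]
contact_force: [0.7, 0.2, -0.3]
opening: 1.001
gripper_force: 0.0
```

>>> {"fn": "step_hand", "kwargs": {"steps": [{"tx": 0.04,"aperture": 1},{"tx": 0.08,"aperture": 1},{"tx": 0.12,"aperture": 1},{"tx": 0.15,"aperture": 1},{"tx": 0.15,"aperture": 1},{"tx": 0.15,"aperture": 1}]}}

```text
clock: 7.8
ee_pos: [0.4856, 0.2228, 0.2898]
tool_rot: [0.849, 3.024, -0.0]
contact_force: [0.9, 0.0, 0.4]
opening: 1.005
gripper_force: 0.0
```

Run:
```python
from h import *;from bench import r
o=r.get_obs();c=r.capture('top');im=c['pixels']
a=cv2.resize(im[125:255,160:345],None,fx=4,fy=4,interpolation=cv2.INTER_CUBIC)
s=r.capture('scene')['pixels']
b=cv2.resize(s[160:270,200:300],(473,520),interpolation=cv2.INTER_CUBIC)
cv2.imwrite('pics/f.png',cv2.resize(np.hstack([a,b])[:,:,::-1],None,fx=.65,fy=.65))
hs=cv2.cvtColor(im,cv2.COLOR_RGB2HSV);m=np.zeros(im.shape[:2],bool);m[125:165,205:262]=1
k=big(m&(hs[...,1]>110)&(hs[...,2]>40));rc=cv2.minAreaRect(k);W=ray(c,cv2.boxPoints(rc),.11);print(rc,W[:,:2].round(4).tolist(),W.mean(0))
```

```text
((232.86380004882812, 142.81552124023438), (25.191749572753906, 15.737502098083496), 3.3664605617523193) [[0.6013, 0.1735], [0.637, 0.1718], [0.6341, 0.1154], [0.5983, 0.1173]] [0.61767534 0.14450406 0.11      ]
```

View pics/f.png

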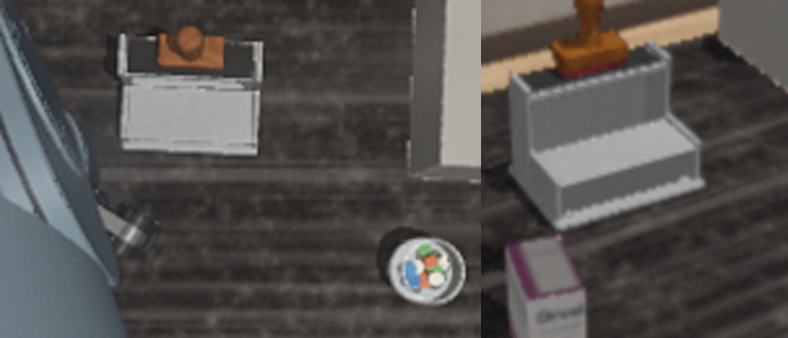

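The stamp stands upright on the rail. Its front edge is at x≈0.600, so its centre is at about 0.614 against the rail's 0.6125, y is 0.1445 and yaw −2.9° against −2.5°. The jar and carton haven't moved.

```bash
python3 -c "
from bench import r
print(r.close_job())"
```

```text
the job is handed in; nothing more can be done
None
```

The stamp is released and standing upright on the top rail, measured about 1.5 mm off the rail's centre line and within about 1° of its direction, with the jar and carton untouched; the job is handed in, but the hand-in call returned no verdict.

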